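# Pack the spare feed rollers in their tin and lock it

### The arm

A 6-joint arm with a two-finger parallel gripper is mounted at the origin on the work surface. World frame = base frame: x ahead of the robot, y to its left, z up, the work surface at z = 0. Lengths are in mm, angles in degrees, forces in N, time in s.
With the tool pointing down it reaches from about 300 to 850 mm from the base axis. Payload 4.2 kg.
Tool frame: the origin (TCP) lies between the finger pads; the fingertips stand 25 mm ahead of it and the grasp point (between the pads) lies 6 mm ahead of it; x points along the fingers, y is the direction in which the jaws open and shut, and the axes are right-handed (so a half turn about x gives the same grasp; the last joint's range is limited). The gripper opens to 91 mm and grips with 3 to 60 N. Pads are 32 mm wide; open, the fingers measure 118 mm over their backs; the gripper's body (76 mm by 178 mm) begins 60 mm behind the grasp point.
Start: joints at [75.401, 18.312, 89.639, -0, 72.044, -1.146], TCP at [133.773, 559.236, 238.976] pointing down, gripper open.
Joint ranges: [-177.97, 177.97], [-48.28, 115.42], [12.27, 149.76], [-77.06, 257.06], [2.81, 150.46], [-146.56, 146.56]. Speed limits (degrees/s): [147.25, 147.25, 180, 180, 180, 180].

### API

Orientations are given as [roll, pitch, yaw] about the fixed x, y, z axes, in that order (R = Rz(yaw) Ry(pitch) Rx(roll)).
In Python, from workcell import env gives the robot as it stands.
- The arm moves only by the tool jog_arm, never from a script. Its argument "plan" is one flat list of numbers, 4 for each row, row after row: the shift along the tool's x, y, z in cm, then the turn about the tool's x in units of 6 degrees (1.0 is 6 degrees). In form: [tx, ty, tz, turn, tx, ty, tz, turn, ...]. A call has 1 to 12 rows; each row shifts and turns the commanded pose from where the row before left it, along the tool's axes as they then stand; what a row does not reach is not made up. A row lasts 1/12 s, in which the tool goes at most 41.7 mm and 7.16 degrees, less where a joint would pass 70% of its speed; a pose out of reach is approached as far as the arm can. A call with a gripper value outside its range is refused whole. "claw" is the finger opening in cm, from 0 to 9.12, set as the call begins (left out, the last holds). The fingers move at their own pace and stop on an object; "newtons" is the grip in N (left out, the last holds). Time passes only in rows, so rows that do not move let the fingers close. It gives the time, the measured TCP pose, the force and the opening at its end, in the units of the state.
- env.state(): the state, without advancing time (a new reading comes with each control period).
- env.grab_frame(name): name is "scene" or "top" or "wrist"; returns the picture (384x512x3 uint8, red, green, blue); there is no depth.
- env.calibration(name): a dict with "vertical_fov" (degrees; the focal length in pixels is half the picture's height over the tangent of half this angle, whatever the lens; pixels are square), "cx", "cy" (the principal point, pixels), "origin" and "orientation" of the camera in the world; the wrist camera has in their place "T_tool_cam" (4x4, takes a point from camera to tool coordinates, whose origin is the TCP and whose axes are the tool frame's). Camera axes: x right, y down, z forward; pixel columns grow to the right and rows downward; lengths in mm; the calibration is good to about 2 mm. A picture is of the moment at which its call begins: read the wrist's pose just before it. calibration takes no time and is no camera call.
- env.job_done(): hands the job in, once; it reports no verdict.
The state is a dict: "time_s": time; "qpos": joint angles; "qvel": joint speeds; "effort": joint torques, N m; "ee_pos": TCP position; "ee_rot": TCP orientation; "force": force on the tool from outside, world axes, zero at the start; "torque": the same for the moment, N m; "gripper_width": finger opening in mm.
Only numpy, scipy, OpenCV 4.12 (cv2) and the standard library are available. Lean on these libraries where they do the work, as an engineer would, in place of code of your own. Each camera call takes 0.05 s, during which the arm holds its last target.

### The job

Pack the two yellow rollers that stand on the bench into the round tin with the other five, hubs up, so that all seven lie flat on its floor, one in the middle and six around it. Then swing the hold-down lever fully shut over the tin and let go. Leave the black wheel and the wrench where they are.

Things in the scene. Friction and masses are not known exactly. Their poses are not given: they have to be found in the camera images.
- roller1: Transport roller: yellow tyre 60 mm in diameter and 22 mm thick (bottom edge chamfered 3 mm), with an aluminium hub collar 26 mm in diameter rising 28 mm above the tyre's centre (50 mm tall in all); about 140 g. Origin: centre of the underside, z up along the hub. Starts flat in the tin, at its centre.
- roller2: Transport roller: yellow tyre 60 mm in diameter and 22 mm thick (bottom edge chamfered 3 mm), with an aluminium hub collar 26 mm in diameter rising 28 mm above the tyre's centre (50 mm tall in all); about 140 g. Origin: centre of the underside, z up along the hub. Starts flat in the tin, in the ring against the rim.
- roller3: Transport roller: yellow tyre 60 mm in diameter and 22 mm thick (bottom edge chamfered 3 mm), with an aluminium hub collar 26 mm in diameter rising 28 mm above the tyre's centre (50 mm tall in all); about 140 g. Origin: centre of the underside, z up along the hub. Starts flat in the tin, in the ring against the rim.
- roller4: Transport roller: yellow tyre 60 mm in diameter and 22 mm thick (bottom edge chamfered 3 mm), with an aluminium hub collar 26 mm in diameter rising 28 mm above the tyre's centre (50 mm tall in all); about 140 g. Origin: centre of the underside, z up along the hub. Starts flat in the tin, in the ring against the rim.
- roller5: Transport roller: yellow tyre 60 mm in diameter and 22 mm thick (bottom edge chamfered 3 mm), with an aluminium hub collar 26 mm in diameter rising 28 mm above the tyre's centre (50 mm tall in all); about 140 g. Origin: centre of the underside, z up along the hub. Starts flat in the tin, in the ring against the rim.
- roller6: Transport roller: yellow tyre 60 mm in diameter and 22 mm thick (bottom edge chamfered 3 mm), with an aluminium hub collar 26 mm in diameter rising 28 mm above the tyre's centre (50 mm tall in all); about 140 g. Origin: centre of the underside, z up along the hub. Starts on the bench, standing flat, hub up.
- roller7: Transport roller: yellow tyre 60 mm in diameter and 22 mm thick (bottom edge chamfered 3 mm), with an aluminium hub collar 26 mm in diameter rising 28 mm above the tyre's centre (50 mm tall in all); about 140 g. Origin: centre of the underside, z up along the hub. Starts on the bench, standing flat, hub up.
- tin: Round blue tin, fixed: outer diameter 196 mm, inner 190 mm, rim 24 mm high, floor 4 mm thick. Origin: centre of its underside. Holds seven rollers, one in the middle, six round it 60 degrees apart, centres about 62.5 mm out, some 2 mm between neighbours. At first it holds the middle one and four neighbours in the ring, all loose; the gap left, just wide enough for two, may face any way.
- black_wheel: Black rubber wheel with a dark steel hub, the same shape and size as the rollers, standing on the bench hub up; does not belong in the tin. Origin: centre of the underside.
- wrench: Steel wrench 160 mm long lying on the bench, not needed. Origin: centre of its underside; x along its length.
- lever (a joint): Angle (rad) of the flat dark steel lever on the blue clamp block by the tin, about a vertical axis: 0 = shut, at its stop, pad over the tin's middle; grows clockwise seen from above to a stop at 2.2; starts open at 1.6 to 2.1. Stays put; takes 2 N at the knob. Bar 24 mm wide, 150 long, 130 from axis to pad, underside 58 and top 66 mm above the bench, 4 mm over the hubs of rollers lying flat.
- pivot (a point): Point on the lever's vertical turning axis, 62 mm above the bench, on top of the fixed clamp block (50 by 50 mm, 56 mm high), 130 mm from the tin's centre.
- lever_knob (a point): Centre of the red upright cylindrical knob on the lever, 24 mm in diameter, 40 mm tall, from 66 to 106 mm above the bench, 75 mm from the axis. The knob is rigid with the lever. Its direction from the pivot gives the lever's direction.
Things that resemble listed ones, but are neither listed nor needed, are in the scene too. There is more than one size of the tin; the one meant has the size given above. Leave any purple look-alike of the roller6 alone.

How it is judged:
By the outcome, as a careful person would: the job done as asked, in the order asked, and still so for the second after the job is handed in, with the robot touching nothing.
It also fails if it takes over 66 s, if anything falls off the work surface, if the arm or the gripper's body presses on something with over 40 N, if the wrist force passes 120 N, or if a joint passes its speed limit or range.

## Working session

There is one attempt and no reset: what is moved stays moved. The work goes in short steps, Python scripts to look and compute and a tool call to move; the robot and the scene stay as the last step left them, time stands still between calls to the robot, and variables do not carry over. Pictures are saved under pics/ and viewed, and the job is handed in when it is done.

Besides the shell and the picture viewer there is one more tool, called after "Request:" as name(argument=value, ...) on one line, values as JSON. jog_arm: Moves the arm, as the interface text tells. Its arguments: {"type":"object","properties":{"plan":{"type":"array"},"claw":{"type":"number"},"newtons":{"type":"number"}},"required":["plan"]}

```bash
mkdir -p pics; ls; python3 - <<'E'
from workcell import env
import cv2
for n in ("scene","top"):
    cv2.imwrite(f"pics/{n}0.png",cv2.cvtColor(env.grab_frame(n),cv2.COLOR_RGB2BGR)); print(n,env.calibration(n))
print(env.calibration("wrist")); print(env.state())
E
```

```text
pics
scene {'vertical_fov': 47.766489821808264, 'cx': 256.09758879252246, 'cy': 190.26255027004197, 'origin': array([1215.43391956,  317.40580486,  899.13512191]), 'orientation': array([-136.14552866,   -0.93301766,  110.93079782])}
top {'vertical_fov': 48.469835403373814, 'cx': 257.2011849828074, 'cy': 190.84799039121538, 'origin': array([ 352.16464201,   58.75000451, 1176.43961075]), 'orientation': array([-175.79505109,    0.46430336,  -88.62128221])}
{'vertical_fov': 59.91961549602174, 'cx': 254.6995410400508, 'cy': 196.25670599441506, 'T_tool_cam': array([[ 6.98932446e-04, -2.33112776e-01,  9.72449456e-01,
        -1.45843688e+02],
       [ 9.99999526e-01, -4.96729138e-04, -8.37808091e-04,
         1.02592058e+00],
       [ 6.78347750e-04,  9.72449581e-01,  2.33112318e-01,
        -6.43483684e+01],
       [ 0.00000000e+00,  0.00000000e+00,  0.00000000e+00,
         1.00000000e+00]])}
{'time_s': 0.1, 'qpos': array([ 7.54004155e+01,  1.83479580e+01,  8.96964410e+01, -5.07073133e-04,
        7.20450234e+01, -1.14509386e+00]), 'qvel': array([-0.0036317 , -0.02341784, -0.17719467, -0.01813186,  0.02544817,
        0.02403921]), 'effort': array([-6.04795459e-04, -4.13335884e+01, -2.32512778e+01,  7.28119723e-02,
        4.22871939e-02, -7.72435146e-05]), 'ee_pos': array([133.68137853, 558.83923024, 238.2246911 ]), 'ee_rot': array([ -90.83617816,   89.91057635, -104.29051216]), 'force': array([ 0.59858091, -0.41366996,  0.4937104 ]), 'torque': array([-0.04156487,  0.04267999,  0.02518276]), 'gripper_width': 91.45944135204914}
```

View pics/scene0.png

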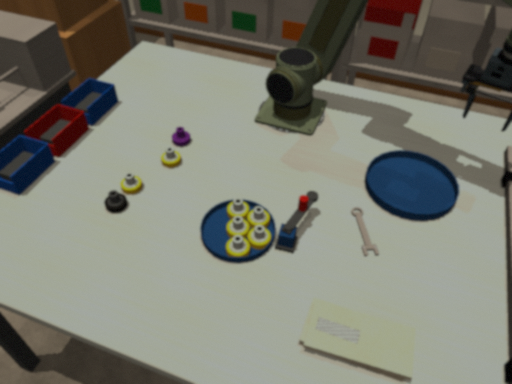

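View pics/top0.png

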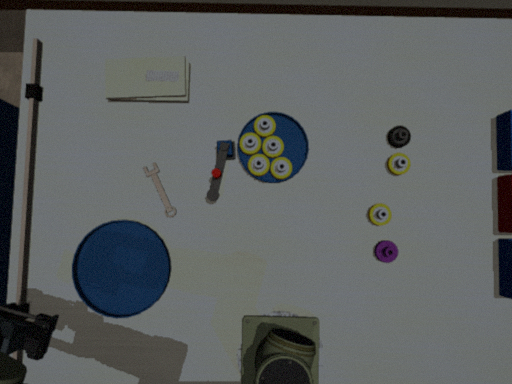

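Scene (scene.png / top.png): the small blue tin with 5 rollers is at top px (273,147), and its gap faces right. The lever block is at (226,149) with the red knob at (216,174).
What could be taken for what I want:
- **Rollers:** yellow (398,163) and yellow (380,214) are the wanted pair. Black (399,136) and purple (386,251) are to be left.
- **Tins:** the big blue dish (121,268) is a decoy because it is too large.

```bash
cat > h.py <<'E'
import numpy as np, cv2
from scipy.spatial.transform import Rotation as Ro
from workcell import env
def cam(name,st=None):
    c=env.calibration(name); f=192/np.tan(np.radians(c["vertical_fov"]/2))
    if name=="wrist":
        st=st or env.state(); Rt=Ro.from_euler("xyz",st["ee_rot"],degrees=True).as_matrix()
        T=c["T_tool_cam"]; R=Rt@T[:3,:3]; o=Rt@T[:3,3]+st["ee_pos"]
    else:
        R=Ro.from_euler("xyz",c["orientation"],degrees=True).as_matrix(); o=np.array(c["origin"])
    return f,c["cx"],c["cy"],R,o
def ray(C,u,v,z):
    f,cx,cy,R,o=C; d=R@np.array([(u-cx)/f,(v-cy)/f,1]); return o+d*(z-o[2])/d[2]
def proj(C,p):
    f,cx,cy,R,o=C; q=R.T@(np.array(p)-o); return cx+f*q[0]/q[2],cy+f*q[1]/q[2]
def mask(im,lo,hi):
    return cv2.inRange(cv2.cvtColor(im,cv2.COLOR_RGB2HSV),lo,hi)
def save(im,n,k=1):
    cv2.imwrite(f"pics/{n}.png",cv2.cvtColor(cv2.resize(im,None,fx=k,fy=k,interpolation=cv2.INTER_CUBIC),cv2.COLOR_RGB2BGR))
def blobs(m,amin=30):
    n,l,s,c=cv2.connectedComponentsWithStats(m)
    return [(tuple(c[i].round(1)),tuple(s[i])) for i in range(1,n) if s[i][4]>=amin]
E
python3 - <<'E'
from h import *
im=cv2.cvtColor(cv2.imread("pics/top0.png"),cv2.COLOR_BGR2RGB)
C=cam("top")
for nm,lo,hi,z in [("yel",(20,120,80),(35,255,255),20),("blue",(100,110,30),(125,255,255),24),("purple",(130,80,40),(160,255,255),20),("red",(0,150,80),(8,255,255),100)]:
    for c,s in blobs(mask(im,lo,hi)):
        p=ray(C,*c,z); e=ray(C,s[0],s[1],z)-ray(C,s[0]+s[2],s[1]+s[3],z)
        print(nm,c,s,p.round(),e.round())
S=cam("scene")
im2=cv2.cvtColor(cv2.imread("pics/scene0.png"),cv2.COLOR_BGR2RGB)
for nm,lo,hi,z in [("yel",(20,120,80),(35,255,255),20),("blue",(100,110,30),(125,255,255),24),("red",(0,150,80),(8,255,255),90)]:
    for c,s in blobs(mask(im2,lo,hi)):
        print("S",nm,c,s[4],ray(S,*c,z).round())
save(im[90:280,190:440],"crop0",3)
print(ray(C,281,347,0))
E
```

```text
yel (np.float64(262.5), np.float64(138.2)) (np.int32(240), np.int32(115), np.int32(44), np.int32(43), np.int32(475)) [582.  59.  20.] [117. 123.   0.]
yel (np.float64(398.3), np.float64(163.5)) (np.int32(389), np.int32(153), np.int32(21), np.int32(22), np.int32(152)) [ 521. -312.   20.] [59. 57.  0.]
yel (np.float64(258.3), np.float64(164.2)) (np.int32(248), np.int32(154), np.int32(22), np.int32(22), np.int32(167)) [510.  69.  20.] [59. 61.  0.]
yel (np.float64(281.1), np.float64(167.5)) (np.int32(271), np.int32(157), np.int32(21), np.int32(22), np.int32(156)) [502.   7.  20.] [59. 58.  0.]
yel (np.float64(379.4), np.float64(214.1)) (np.int32(370), np.int32(204), np.int32(21), np.int32(21), np.int32(153)) [ 382. -261.   20.] [55. 57.  0.]
blue (np.float64(510.5), np.float64(136.5)) (np.int32(508), np.int32(110), np.int32(4), np.int32(57), np.int32(109)) [ 601. -616.   24.] [157.   8.   0.]
blue (np.float64(285.1), np.float64(145.9)) (np.int32(238), np.int32(113), np.int32(70), np.int32(70), np.int32(1481)) [561.  -3.  24.] [189. 195.   0.]
blue (np.float64(247.7), np.float64(127.6)) 
[... 920 characters left out ...]
loat64(92.2), np.float64(98.2)) 1192 [ 222. -658.   24.]
S blue (np.float64(24.1), np.float64(161.6)) 1837 [ 570. -647.   24.]
S blue (np.float64(411.3), np.float64(185.0)) 4771 [241. 434.  24.]
S blue (np.float64(220.5), np.float64(234.2)) 1215 [604.   2.  24.]
S blue (np.float64(271.4), np.float64(228.0)) 59 [537. 115.  24.]
S blue (np.float64(286.8), np.float64(238.0)) 213 [553. 163.  24.]
S red (np.float64(391.3), np.float64(3.4)) 279 [-822.  199.   90.]
S red (np.float64(42.7), np.float64(116.5)) 94 [ 435. -665.   90.]
S red (np.float64(70.7), np.float64(119.7)) 140 [ 416. -576.   90.]
S red (np.float64(303.7), np.float64(199.0)) 56 [468. 175.  90.]
[18.52835948 -3.83190482  0.        ]
```

View pics/crop0.png

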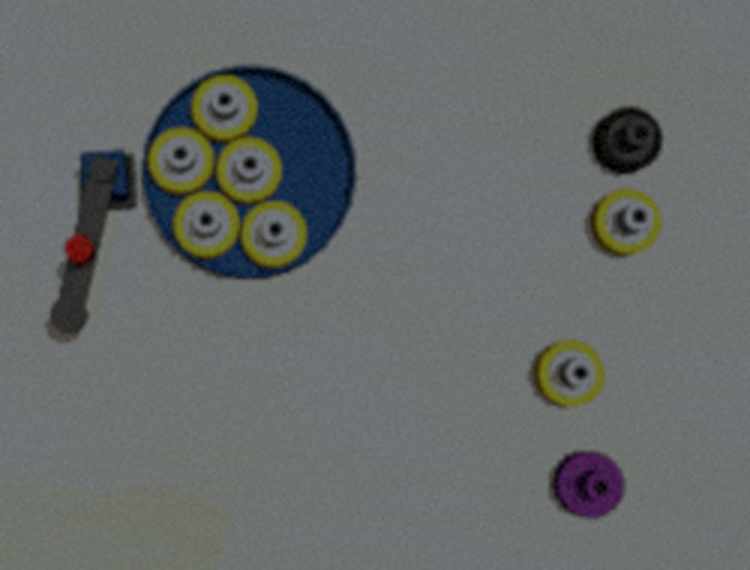

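```bash
python3 - <<'E'
from h import *
st=env.state(); print(Ro.from_euler("xyz",st["ee_rot"],degrees=True).as_matrix().round(3)); C=cam("wrist")
print(C[4].round(),C[3][:,2].round(2))
T=cam("top")
print(ray(T,273,147.5,24),ray(T,100/3+190,175/3+90,62))
for p in [(262,125),(250,143),(273,146.5),(258.3,164),(281,167.5)]: print(ray(T,*p,24).round())
E
```

```text
[[-0.     0.233  0.973]
 [-0.002  0.973 -0.233]
 [-1.    -0.002 -0.   ]]
[ 71. 575. 384.] [ 0.23 -0.06 -0.97]
[556.23645651  29.87636102  24.        ] [544.31680631 161.8836498   62.        ]
[618.  61.  24.]
[567.  93.  24.]
[559.  30.  24.]
[510.  69.  24.]
[502.   7.  24.]
```

Request:
jog_arm(plan=[0,-2.45,3.14,0,0,-2.45,3.14,0,0,-2.45,3.14,0,0,-2.45,3.14,0,0,-2.45,3.14,0,0,-2.45,3.14,0,0,-2.45,3.14,0,0,-2.45,3.14,0,0,-2.45,3.14,0,0,-2.45,3.14,0,0,-2.45,3.14,0,0,-2.45,3.14,0])

```text
time_s: 1.1
ee_pos: [432.4, 183.8, 238.8]
ee_rot: [172.5, 90.0, 159.1]
force: [0.2, 1.2, 0.4]
gripper_width: 91.0
```

Request:
jog_arm(plan=[0,-2.45,3.14,0,0,-2.45,3.14,0,0,-2.45,3.14,0,0,-2.45,3.14,0,0,-2.45,3.14,0,0,0,0,0,0,0,0,0])

```text
time_s: 1.68
ee_pos: [556.5, 28.5, 238.0]
ee_rot: [-176.5, 89.9, 169.9]
force: [-0.3, -0.1, -0.9]
gripper_width: 91.7
```

```bash
python3 - <<'E'
from h import *
st=env.state(); print(st["ee_pos"],st["ee_rot"],st["time_s"]); im=env.grab_frame("wrist"); save(im,"w1")
C=cam("wrist",st)
for c,s in blobs(mask(im,(20,120,60),(35,255,255))): print(c,s,ray(C,*c,24).round(1))
E
```

```text
[556.53802043  28.45208951 237.9724766 ] [-176.45328486   89.90195901  169.89768893] 1.6833
(np.float64(282.1), np.float64(127.3)) (np.int32(255), np.int32(100), np.int32(55), np.int32(56), np.int32(1054)) [511.6  70.   24. ]
(np.float64(225.6), np.float64(133.8)) (np.int32(198), np.int32(107), np.int32(54), np.int32(56), np.int32(973)) [504.   10.1  24. ]
(np.float64(288.2), np.float64(187.9)) (np.int32(233), np.int32(148), np.int32(110), np.int32(98), np.int32(2657)) [577.2  62.2  24. ]
```

View pics/w1.png

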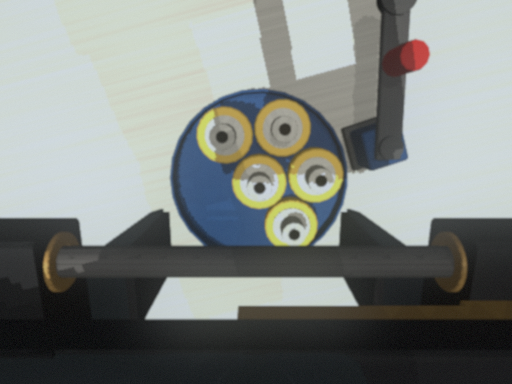

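Request:
jog_arm(plan=[0,-3.95,0.6,0,0,-3.95,0.6,0,0,-3.95,0.6,0,0,-3.95,0.6,0,0,-3.95,0.6,0,0,-3.95,0.6,0,0,-3.95,0.6,0,0,-3.95,0.6,0,0,0,0,0,0,0,0,0])

```text
time_s: 2.57
ee_pos: [528.6, -288.5, 238.6]
ee_rot: [134.7, 89.9, 121.1]
force: [0.4, 1.3, -0.4]
gripper_width: 91.7
```

```bash
cat >> h.py <<'E'
def hubs(im,C,zt,zh,amin=200):
    m=mask(im,(20,110,50),(36,255,255)); out=[]
    for c,s in blobs(m,amin):
        l=cv2.connectedComponents(m)[1]; lab=l==l[tuple(np.argwhere(l>0)[0])]
        x,y,w,h,a=s
        sub=np.zeros_like(m); sub[y:y+h,x:x+w]=m[y:y+h,x:x+w]
        pts=cv2.findNonZero(sub); (u,v),r=cv2.minEnclosingCircle(pts)
        out.append(((round(u,1),round(v,1),round(r,1)),ray(C,u,v,zt).round(1)))
    return out
E
python3 - <<'E'
from h import *
st=env.state(); print(st["ee_pos"],st["ee_rot"],st["time_s"]); im=env.grab_frame("wrist"); save(im,"w2")
C=cam("wrist",st)
for o in hubs(im,C,22,50): print(o)
E
```

```text
[ 528.62705437 -288.45503298  238.57425155] [134.68933324  89.91730356 121.14283585] 2.5667
((245.5, 33.0, 32.1), array([ 385. , -262.2,   22. ]))
((509.5, 91.0, 25.0), array([503.4,  -8.6,  22. ]))
((231.5, 176.6, 25.9), array([ 522.8, -312.4,   22. ]))
```

View pics/w2.png

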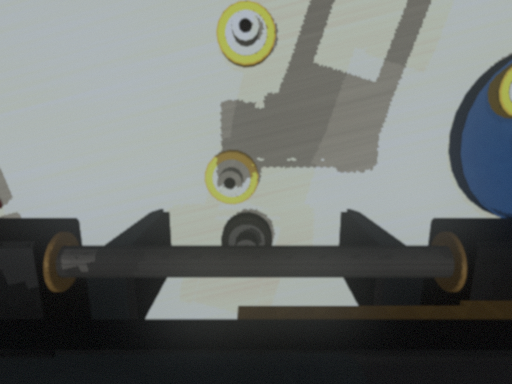

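```bash
python3 - <<'E'
from h import *
im=cv2.cvtColor(cv2.imread("pics/w1.png"),cv2.COLOR_BGR2RGB)
st=dict(ee_pos=np.array([556.54,28.45,237.97]),ee_rot=[-176.453,89.902,169.898]); C=cam("wrist",st)
T=cam("top"); it=cv2.cvtColor(cv2.imread("pics/top0.png"),cv2.COLOR_BGR2RGB)
for o in hubs(im,C,26,54): print(o)
m=mask(im,(18,110,50),(36,255,255)); m2=cv2.morphologyEx(m,cv2.MORPH_CLOSE,np.ones((3,3)))
cc=cv2.HoughCircles(cv2.GaussianBlur(m2,(3,3),0),cv2.HOUGH_GRADIENT,1,40,param1=100,param2=12,minRadius=24,maxRadius=31)
for u,v,r in cc[0]: print("h",u,v,r,ray(C,u,v,26).round(1))
# dark bores of hubs z=54
g=cv2.cvtColor(im,cv2.COLOR_RGB2GRAY)
for (u,v) in [(222,137),(285,129),(260,187),(321,180),(294,234)]:
    p=g[v-7:v+8,u-7:u+8]; yy,xx=np.nonzero(p<60); 
    uu,vv=u-7+xx.mean(),v-7+yy.mean(); print("bore",len(xx),round(uu,1),round(vv,1),ray(C,uu,vv,54).round(1), ray(C,uu,vv,50).round(1))
# tin
for cam_,i,Cx in (("w",im,C),("t",it,T)):
    mb=mask(i,(100,90,15),(125,255,255))|mask(i,(18,110,40),(36,255,255))
    mb=cv2.morphologyEx(mb,cv2.MORPH_CLOSE,np.ones((5,5)))
    for c in cv2.findContours(mb,cv2.RETR_EXTERNAL,cv2.CHAIN_APPROX_NONE)[0]:
        if cv2.contourArea(c)>2500:
            (u,v),r=cv2.minEnclosingCircle(c); P=np.array([ray(Cx,*p[0],24)[:2] for p in c],np.float32)
            print(cam_,(u,v,r),ray(Cx,u,v,24).round(1),cv2.minEnclosingCircle(P))
cc=cv2.HoughCircles(cv2.GaussianBlur(mask(it,(18,110,40),(36,255,255)),(3,3),0),cv2.HOUGH_GRADIENT,1,15,param1=100,param2=8,minRadius=9,maxRadius=12)
for u,v,r in cc[0]: print("t",u,v,r,ray(T,u,v,26).round(1))
E
```

```text
((282.0, 133.5, 34.5), array([517.8,  68.3,  26. ]))
((228.7, 137.7, 33.6), array([508.7,  12.5,  26. ]))
((284.4, 187.6, 61.4), array([575.4,  58.1,  26. ]))
h 282.5 127.5 28.1 [511.8  70.2  26. ]
h 223.5 134.5 28.0 [504.1   8.   26. ]
h 312.5 172.5 29.3 [566.2  91.4  26. ]
h 257.5 180.5 27.1 [560.7  31.3  26. ]
h 291.5 222.5 26.8 [616.5  57.2  26. ]
bore 69 221.6 136.6 [504.8   8.5  54. ] [505.    8.1  50. ]
bore 65 284.7 128.9 [512.3  70.   54. ] [512.5  70.3  50. ]
bore 6 257.3 187.8 [562.8  30.4  54. ] [563.6  30.2  50. ]
bore 26 321.0 179.3 [569.4  94.7  54. ] [570.3  95.3  50. ]
bore 15 293.8 234.1 [619.9  55.9  54. ] [621.4  56.   50. ]
w (258.37060546875, 176.55169677734375, 87.38268280029297) [557.   33.2  24. ] ((561.9384155273438, 31.66324806213379), 96.39041137695312)
t (120.5882339477539, 268.5882263183594, 49.63272476196289) [219.2 431.2  24. ] ((220.96253967285156, 431.4250793457031), 132.01910400390625)
t (272.5, 147.0, 35.28820037841797) [557.6  31.3  24. ] ((558.122314453125, 31.484848022460938), 97.13990020751953)
t 379.5 213.5 11.4 [ 383.2 -260.    26. ]
t 399.5 163.5 10.3 [ 519.8 -313.6   26. ]
t 280.5 168.5 10.3 [498.8   8.4  26. ]
t 271.5 146.5 11.4 [558.5  34.1  26. ]
t 248.5 143.5 10.3 [565.4  96.9  26. ]
t 257.5 164.5 10.3 [508.3  71.   26. ]
t 263.5 126.5 11.4 [613.3  57.1  26. ]
```

```bash
python3 - <<'E'
from h import *
im=cv2.cvtColor(cv2.imread("pics/w2.png"),cv2.COLOR_BGR2RGB)
st=env.state(); print(st["time_s"]); C=cam("wrist",st)
g=cv2.cvtColor(im,cv2.COLOR_RGB2GRAY)
for (u,v) in [(245,25),(230,183)]:
    p=g[v-8:v+9,u-8:u+9]; yy,xx=np.nonzero(p<60)
    uu,vv=u-8+xx.mean(),v-8+yy.mean(); print("bore",len(xx),uu,vv,ray(C,uu,vv,50).round(1))
m=mask(im,(18,110,50),(36,255,255))
cc=cv2.HoughCircles(cv2.GaussianBlur(m,(3,3),0),cv2.HOUGH_GRADIENT,1,40,param1=100,param2=12,minRadius=24,maxRadius=33)
for u,v,r in cc[0]: print("h",u,v,r,ray(C,u,v,22).round(1))
R=Ro.from_euler("xyz",st["ee_rot"],degrees=True).as_matrix(); print(R.round(3))
print(R.T@(np.array([523,-312.4,52])-st["ee_pos"]))
E
```

```text
2.6167
bore 95 245.03157894736842 24.873684210526314 [ 384.7 -260.7   50. ]
bore 54 229.25925925925927 182.57407407407408 [ 524.3 -311.8   50. ]
h 245.5 27.5 26.7 [ 380.3 -259.9   22. ]
h 230.5 176.5 25.7 [ 522.8 -312.1   22. ]
[[-0.001  0.233  0.973]
 [ 0.002  0.973 -0.233]
 [-1.     0.001 -0.001]]
[186.6421661  -26.17061029   0.33852246]
```

Request:
jog_arm(plan=[2.5,-1.3,0,0,2.5,-1.3,0,0,3,0,0,0,3,0,0,0,3,0,0,0,2.4,0,0,0,1.4,0,0,0,1.0,0,0,0,0,0,0,0,0,0,0,0], claw=5.5, newtons=15)

```text
time_s: 3.45
ee_pos: [523.7, -312.5, 51.4]
ee_rot: [58.1, 90.0, 44.8]
force: [0.7, -0.5, 1.0]
gripper_width: 54.9
```

Request:
jog_arm(plan=[0,0,0,0,0,0,0,0,0,0,0,0,0,0,0,0,0,0,0,0,0,0,0,0], claw=0, newtons=20)

```text
time_s: 3.95
ee_pos: [523.4, -314.0, 51.5]
ee_rot: [-1.2, 89.9, -14.6]
force: [-0.3, 0.6, 3.6]
gripper_width: 25.3
```

Request:
jog_arm(plan=[-3,0,0,0,-3.5,0,0,0,-3.5,3,-0.4,0,0,3.6,-0.5,0,0,3.6,-0.5,0,0,3.6,-0.5,0,0,3.6,-0.5,0,0,3.6,-0.5,0,0,3.6,-0.5,0,0,3.6,-0.4,0,0,0,0,0,0,0,0,0])

```text
time_s: 4.95
ee_pos: [551.4, -32.1, 147.2]
ee_rot: [-154.2, 90.0, -167.4]
force: [0.2, 0.2, -1.2]
gripper_width: 26.0
```

```bash
cat > tin.py <<'E'
from h import *
import sys
st=env.state(); print(st["ee_pos"].round(1),st["gripper_width"],st["time_s"]); im=env.grab_frame("wrist"); save(im,sys.argv[1]); C=cam("wrist",st)
m=mask(im,(18,110,50),(36,255,255))
cc=cv2.HoughCircles(cv2.GaussianBlur(m,(3,3),0),cv2.HOUGH_GRADIENT,1,40,param1=100,param2=14,minRadius=24,maxRadius=52)
if cc is not None:
  for u,v,r in cc[0]: print("h",u,v,r,ray(C,u,v,26).round(1))
R=Ro.from_euler("xyz",st["ee_rot"],degrees=True).as_matrix(); print(R.round(3))
E
python3 tin.py w3
```

```text
[551.4 -32.1 147.2] 25.971852411046147 4.95
h 290.5 129.5 27.5 [505.1   8.5  26. ]
h 331.5 191.5 36.8 [561.7  31.   26. ]
h 257.5 229.5 51.4 [579.8 -35.6  26. ]
h 412.5 186.5 28.4 [572.8  96.3  26. ]
h 365.5 116.5 41.0 [508.8  67.5  26. ]
h 389.5 337.5 29.2 [709.2  58.4  26. ]
[[-0.001  0.229  0.973]
 [-0.     0.973 -0.229]
 [-1.    -0.    -0.001]]
```

View pics/w3.png

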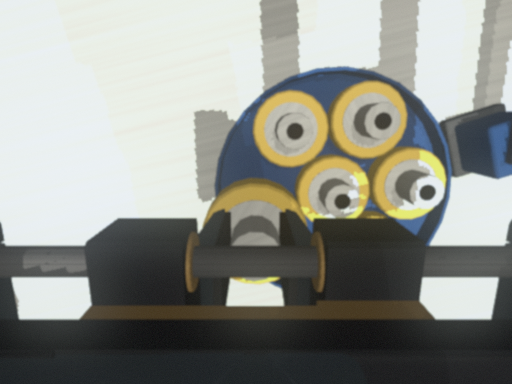

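```bash
python3 - <<'E'
from h import *
im=cv2.cvtColor(cv2.imread("pics/w3.png"),cv2.COLOR_BGR2RGB)
st=env.state(); C=cam("wrist",st)
from scipy.optimize import least_squares
mb=mask(im,(100,90,15),(125,255,255))|mask(im,(14,90,40),(36,255,255))
mb[200:]=0; mb[:,445:]=0
mb=cv2.morphologyEx(mb,cv2.MORPH_CLOSE,np.ones((7,7)))
c=max(cv2.findContours(mb,cv2.RETR_EXTERNAL,cv2.CHAIN_APPROX_NONE)[0],key=cv2.contourArea)[:,0]
c=c[(c[:,1]<195)&(c[:,0]<440)]
P=np.array([ray(C,*p,24)[:2] for p in c])
r=least_squares(lambda q:np.hypot(P[:,0]-q[0],P[:,1]-q[1])-q[2],[560,31,98],loss="soft_l1"); print(r.x,np.abs(r.fun).mean())
r=least_squares(lambda q:np.hypot(P[:,0]-q[0],P[:,1]-q[1])-98,[560,31],loss="soft_l1"); print(r.x)
p=np.r_[st["ee_pos"][:2],117.7]; print(proj(C,p), proj(C,p+[0,30,0]))
# held tyre: left edge/bottom edge pts
for v in (195,205,215):
    xs=np.nonzero(mask(im,(14,110,50),(36,255,255))[v,:300])[0]; print(v,xs.min(),xs.max())
g=cv2.cvtColor(im,cv2.COLOR_RGB2GRAY)
for (u,v) in [(296,130),(384,121),(343,201),(428,191)]:
    q=g[v-9:v+10,u-9:u+10]; yy,xx=np.nonzero(q<60); uu,vv=u-9+xx.mean(),v-9+yy.mean(); print("bore",len(xx),ray(C,uu,vv,54).round(1))
E
```

```text
[528.02870991  28.5400115   66.2907718 ] 11.669948028152508
[568.63396129  20.98596734]
(np.float64(253.1887929052938), np.float64(235.23154682010036)) (np.float64(306.0406181456426), np.float64(223.35568224541825))
195 219 299
205 212 299
215 208 299
bore 0 [nan nan nan]
bore 0 [nan nan nan]
bore 18 [565.4  30.8  54. ]
bore 0 [nan nan nan]<stdin>:19: RuntimeWarning: Mean of empty slice.
  ret = ret.dtype.type(ret / rcount)
```

```bash
python3 - <<'E'
from h import *
im=cv2.cvtColor(cv2.imread("pics/w3.png"),cv2.COLOR_BGR2RGB)
st=env.state(); C=cam("wrist",st)
R=Ro.from_euler("xyz",st["ee_rot"],degrees=True).as_matrix()
my=mask(im,(12,90,40),(38,255,255))
for zt in (117.7,):
  c=np.r_[st["ee_pos"][:2],zt]
  for n,a in(("+z",R[:,2]),("-z",-R[:,2]),("+y",R[:,1]),("-y",-R[:,1])): print(n,np.round(proj(C,c+30*a),1), np.round(proj(C,c+30*a-[0,0,19]),1))
col=[v for v in range(160,300) if my[v,255]]; print("col255",col)
for v in (205,215,225,235): print(v,[u for u in range(190,320) if my[v,u]][:1],[u for u in range(190,320) if my[v,u]][-1:], )
out=im.copy()
for a in np.linspace(0,6.28,120):
  p=c+30*(np.cos(a)*R[:,1]+np.sin(a)*R[:,2]); u,v=proj(C,p); cv2.circle(out,(int(u*1),int(v)),0,(255,0,0),-1)
  for T,col in (((559.5,31.5),(0,255,0)),((562,31.5),(255,0,255))):
    for rr in (98,): 
      u,v=proj(C,[T[0]+rr*np.cos(a),T[1]+rr*np.sin(a),24]); cv2.circle(out,(int(u),int(v)),0,col,-1)
save(out[50:300,180:480],"w3o",2.6)
E
```

```text
+z [253.3 284.3] [253.4 269.6]
-z [253.1 182.3] [253.3 176.2]
+y [307.1 235.2] [302.4 224.5]
-y [199.3 235.3] [204.4 224.5]
col255 [179, 180, 181, 182, 183, 184, 185, 186, 187, 188, 189, 190, 191, 192, 193, 194, 195, 196, 197, 198, 199, 281, 282]
205 [212] [310]
215 [207] [319]
225 [305] [305]
235 [191] [319]
```

View pics/w3o.png

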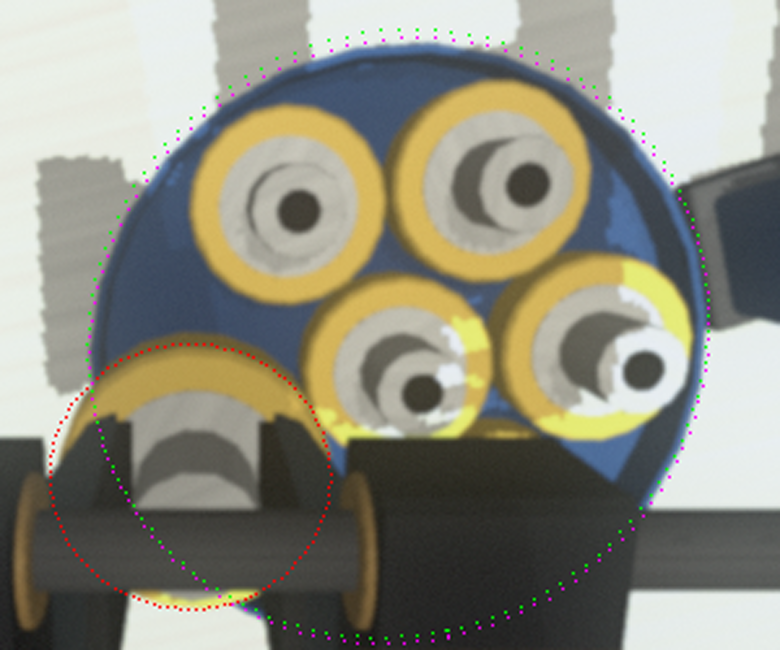

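Request:
jog_arm(plan=[2,0.05,0.34,0,3,0,0,0,2,0,0,0,0.6,0,0,0,0.4,0,0,0,0.4,0,0,0,0.3,0,0,0,0.3,0,0,0,0,0,0,0,0,0,0,0])

```text
time_s: 5.83
ee_pos: [556.9, -32.8, 68.3]
ee_rot: [40.6, 89.5, 26.8]
force: [-16.2, 15.4, 67.7]
gripper_width: 27.4
```

Request:
jog_arm(plan=[-2,0,0,0,-2,0,0,0,0,0,0,0,0,0,0,0])

```text
time_s: 6.17
ee_pos: [555.4, -35.4, 98.2]
ee_rot: [3.6, 89.9, -9.9]
force: [-0.0, -0.2, -1.9]
gripper_width: 25.9
```

```bash
python3 tin.py w4; python3 - <<'E'
from h import *
save(env.grab_frame("scene")[160:280,160:340],"s4",4); print(env.state()["force"])
E
```

```text
[555.4 -35.4  98.2] 25.868510035526736 6.1667
h 403.5 114.5 37.9 [514.3  72.7  26. ]
h 251.5 229.5 51.4 [566.5 -39.4  26. ]
h 301.5 122.5 34.1 [504.    8.7  26. ]
h 351.5 200.5 45.9 [562.3  31.1  26. ]
h 441.5 183.5 48.0 [564.8  91.4  26. ]
h 354.5 274.5 29.9 [616.6  24.   26. ]
[[ 0.002  0.234  0.972]
 [-0.     0.972 -0.234]
 [-1.     0.     0.003]]
[-0.40691546  1.01636537 -1.57381458]
```

View pics/w4.png

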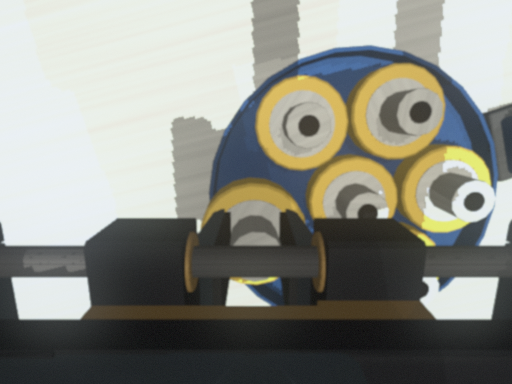

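View pics/s4.png

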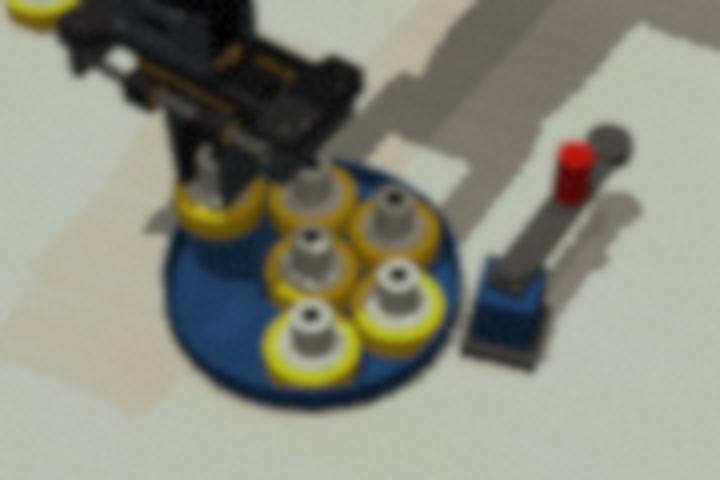

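Request:
jog_arm(plan=[0,0,0,0])

```text
time_s: 6.35
ee_pos: [553.9, -34.5, 95.7]
ee_rot: [-171.4, 89.8, 175.1]
force: [-0.5, 0.4, -1.9]
gripper_width: 25.7
```

Request:
jog_arm(plan=[0,0,0,0])

```text
time_s: 6.43
ee_pos: [554.1, -34.3, 95.9]
ee_rot: [-172.1, 89.8, 174.4]
force: [-0.4, -0.3, -1.3]
gripper_width: 26.1
```

Request:
jog_arm(plan=[0,0,0,0])

```text
time_s: 6.52
ee_pos: [554.4, -34.1, 96.3]
ee_rot: [-173.9, 89.9, 172.7]
force: [0.3, 0.2, -1.4]
gripper_width: 25.9
```

```bash
python3 - <<'E'
from h import *
st=env.state(); C=cam("wrist",st); R=Ro.from_euler("xyz",st["ee_rot"],degrees=True).as_matrix()
print(st["qpos"],st["ee_pos"],st["force"])
im=env.grab_frame("wrist")
my=mask(im,(12,90,40),(38,255,255))
c=np.r_[st["ee_pos"][:2],st["ee_pos"][2]-29.5]
for n,a in(("+z",R[:,2]),("-z",-R[:,2]),("+y",R[:,1]),("-y",-R[:,1])): print(n,np.round(proj(C,c+30*a),1), np.round(proj(C,c+30*a-[0,0,19]),1))
out=im.copy()
for a in np.linspace(0,6.28,160):
  p=c+30*(np.cos(a)*R[:,1]+np.sin(a)*R[:,2]); u,v=proj(C,p); cv2.circle(out,(int(u*1),int(v)),0,(255,0,0),-1)
  for T,col in (((562,31.5),(255,0,255)),):
      u,v=proj(C,[T[0]+98*np.cos(a),T[1]+98*np.sin(a),24]); cv2.circle(out,(int(u),int(v)),0,col,-1)
  for s in ((554.2,-30.5),(612.2,-5.7),(562,31)):
      u,v=proj(C,[s[0]+30*np.cos(a),s[1]+30*np.sin(a),26]); cv2.circle(out,(int(u),int(v)),0,(0,255,0),-1)
save(out[40:310,180:500],"w5o",2.4)
E
```

```text
[-4.70840941e+00  2.39985713e+01  1.03532174e+02  7.34975215e-03
  5.25964550e+01 -8.12479972e+01] [554.41662199 -34.09256368  96.26569933] [ 0.29071376  0.21814215 -1.44143054]
+z [253.3 284.4] [253.4 269.7]
-z [253.1 182.4] [253.3 176.3]
+y [307.  235.3] [302.3 224.6]
-y [199.3 235.4] [204.4 224.6]
```

View pics/w5o.png

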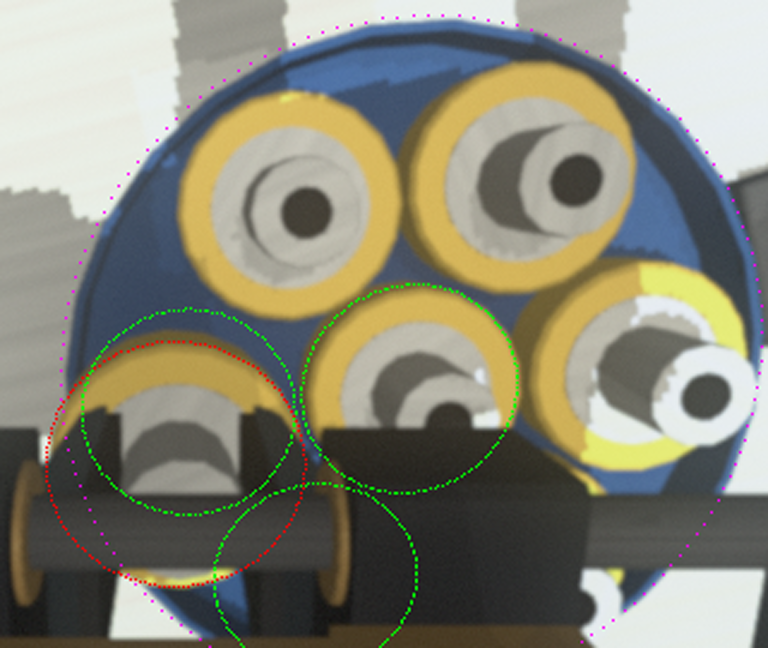

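Request:
jog_arm(plan=[0.5,0.4,0,0,0.6,0,0,0,0,0,0,0,0,0,0,0,0,0,0,0,0,0,0,0])

```text
time_s: 7.07
ee_pos: [556.0, -30.1, 86.5]
ee_rot: [23.5, 90.0, 10.1]
force: [-0.2, -0.2, -1.0]
gripper_width: 26.0
```

Request:
jog_arm(plan=[0,0,0,0])

```text
time_s: 7.15
ee_pos: [556.0, -30.1, 86.7]
ee_rot: [17.5, 90.0, 4.1]
force: [-0.2, -0.4, -1.1]
gripper_width: 25.8
```

Request:
jog_arm(plan=[0,0,0,0])

```text
time_s: 7.23
ee_pos: [555.9, -30.1, 86.7]
ee_rot: [21.7, 90.0, 8.3]
force: [-0.7, -0.2, -1.0]
gripper_width: 25.6
```

Request:
jog_arm(plan=[0.5,0,0,0,0.5,0,0,0,0.3,0,0,0,0,0,0,0,0,0,0,0])

```text
time_s: 7.65
ee_pos: [555.6, -30.1, 73.0]
ee_rot: [-176.8, 89.9, 169.8]
force: [-0.6, -0.5, -0.6]
gripper_width: 25.9
```

Request:
jog_arm(plan=[0.4,0,0,0,0.2,0,0,0,0,0,0,0])

```text
time_s: 7.9
ee_pos: [555.5, -30.0, 66.9]
ee_rot: [-176.3, 89.9, 170.3]
force: [-0.2, 0.6, -1.9]
gripper_width: 25.8
```

Below the rim and free. I'll continue to the floor.

Request:
jog_arm(plan=[0.5,0,0,0,0.3,0,0,0,0.2,0,0,0,0,0,0,0])

```text
time_s: 8.23
ee_pos: [555.5, -30.1, 56.8]
ee_rot: [-175.7, 89.9, 170.9]
force: [0.4, 0.2, -0.8]
gripper_width: 25.7
```

Request:
jog_arm(plan=[0.15,0,0,0,0,0,0,0])

```text
time_s: 8.4
ee_pos: [555.8, -30.1, 55.8]
ee_rot: [164.1, 90.0, 150.7]
force: [0.5, -0.4, -1.8]
gripper_width: 25.8
```

Request:
jog_arm(plan=[0.1,0,0,0,0,0,0,0])

```text
time_s: 8.57
ee_pos: [556.0, -30.3, 55.2]
ee_rot: [-10.9, 90.0, -24.3]
force: [-0.3, -0.9, 0.8]
gripper_width: 25.9
```

Request:
jog_arm(plan=[0.05,0,0,0,0,0,0,0])

```text
time_s: 8.73
ee_pos: [556.0, -30.5, 55.0]
ee_rot: [-25.5, 89.9, -39.0]
force: [-1.1, -2.4, 4.1]
gripper_width: 25.6
```

Request:
jog_arm(plan=[0,0,0,0,0,0,0,0,0,0,0,0], claw=4.4)

```text
time_s: 8.98
ee_pos: [555.8, -29.9, 54.3]
ee_rot: [109.0, 90.0, 95.6]
force: [-0.4, -0.4, 0.7]
gripper_width: 42.2
```

Request:
jog_arm(plan=[-3,0,0,0,-4,0,0,0,-4,0,2,0,-4,0,3,0,0,0,3,0,0,0,0,0,0,0,0,0,0,0,0,0])

```text
time_s: 9.65
ee_pos: [626.2, -46.9, 193.7]
ee_rot: [-178.8, 89.8, 167.8]
force: [-0.1, 0.8, -0.3]
gripper_width: 43.9
```

```bash
cat > tin2.py <<'E'
from h import *
import sys
st=env.state(); print(st["ee_pos"].round(1),st["gripper_width"],st["time_s"]); im=env.grab_frame("wrist"); C=cam("wrist",st); save(im,sys.argv[1])
m=mask(im,(14,110,50),(38,255,255))
k=np.hypot(*(np.array(proj(C,[560,60,26]))-proj(C,[560,30,26]))); 
cc=cv2.HoughCircles(cv2.GaussianBlur(m,(3,3),0),cv2.HOUGH_GRADIENT,1,int(1.6*k),param1=100,param2=12,minRadius=int(k*.9),maxRadius=int(k*1.08))
for u,v,r in cc[0]: print("h",u,v,round(float(r),1),ray(C,u,v,26).round(1))
E
python3 tin2.py w6
```

```text
[626.2 -46.9 193.7] 43.894939206751324 9.65
h 320.5 97.5 34.3 [561.   30.7  26. ]
h 253.5 105.5 30.8 [553.6 -29.8  26. ]
h 282.5 36.5 34.3 [503.2   8.2  26. ]
h 386.5 93.5 32.1 [571.4  89.2  26. ]
h 357.5 154.5 33.1 [619.6  54.8  26. ]
h 351.5 30.5 35.4 [512.5  67.4  26. ]
```

View pics/w6.png

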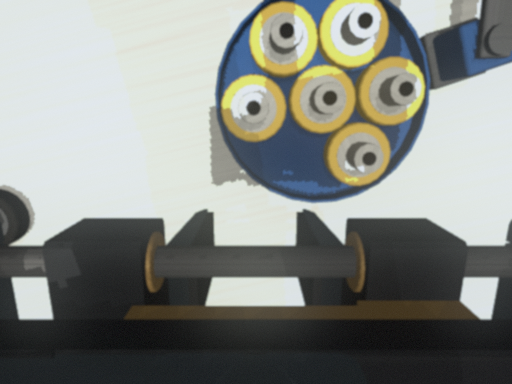

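Request:
jog_arm(plan=[0,-3.1,-1.78,0,0,-3.1,-1.78,0,0,-3.1,-1.78,0,0,-3.1,-1.78,0,0,-3.1,-1.78,0,0,-3.1,-1.78,0,0,-3.1,-1.78,0,0,-3.1,-1.78,0,0,0,0,0,0,0,0,0,0,0,0,0], claw=5.5)

```text
time_s: 10.62
ee_pos: [430.9, -254.6, 194.8]
ee_rot: [114.2, 89.9, 100.7]
force: [0.2, 0.1, 0.0]
gripper_width: 55.1
```

```bash
python3 - <<'E'
from h import *
st=env.state(); print(st["ee_pos"].round(1),st["time_s"]); im=env.grab_frame("wrist"); C=cam("wrist",st); save(im,"w7")
m=mask(im,(14,110,50),(38,255,255))
for c,s in blobs(m,200):
    x,y,w,h,a=s
    print(c,s,ray(C,x+w/2,y+h/2,22).round(1))
g=cv2.cvtColor(im,cv2.COLOR_RGB2GRAY)
cc=cv2.HoughCircles(cv2.GaussianBlur(m,(3,3),0),cv2.HOUGH_GRADIENT,1,40,param1=100,param2=12,minRadius=26,maxRadius=38)
if cc is not None:
  for u,v,r in cc[0]: print("h",u,v,r,ray(C,u,v,22).round(1))
R=Ro.from_euler("xyz",st["ee_rot"],degrees=True).as_matrix(); print(R[:,1:].round(3))
E
```

```text
[ 430.9 -254.6  194.8] 10.6167
(np.float64(235.6), np.float64(137.6)) (np.int32(205), np.int32(108), np.int32(61), np.int32(62), np.int32(1254)) [ 384.5 -261.1   22. ]
(np.float64(504.8), np.float64(200.9)) (np.int32(493), np.int32(178), np.int32(19), np.int32(42), np.int32(446)) [502.6 -19.6  22. ]
(np.float64(489.5), np.float64(228.2)) (np.int32(472), np.int32(221), np.int32(37), np.int32(19), np.int32(439)) [532.9 -33.5  22. ]
(np.float64(128.2), np.float64(275.8)) (np.int32(121), np.int32(248), np.int32(22), np.int32(44), np.int32(392)) [ 489.5 -398.8   22. ]
(np.float64(381.5), np.float64(277.6)) (np.int32(369), np.int32(253), np.int32(20), np.int32(39), np.int32(303)) [ 552.4 -149.8   22. ]
(np.float64(421.2), np.float64(310.0)) (np.int32(335), np.int32(301), np.int32(169), np.int32(18), np.int32(2460)) [ 605.9 -114.1   22. ]
(np.float64(169.3), np.float64(312.3)) (np.int32(152), np.int32(306), np.int32(39), np.int32(13), np.int32(379)) [ 546.6 -373.3   22. ]
h 235.5 138.5 30.3 [ 384. -261.   22.]
[[ 0.233  0.972]
 [ 0.972 -0.233]
 [ 0.001 -0.   ]]
```

View pics/w7.png

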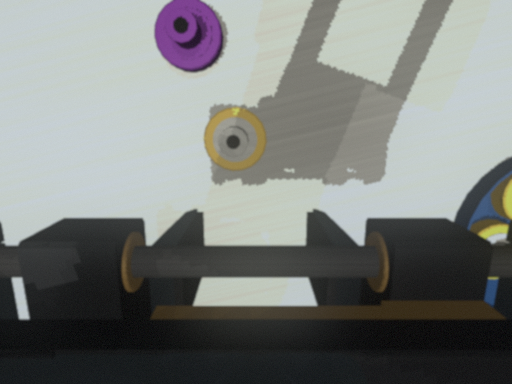

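Request:
jog_arm(plan=[1.5,-0.9,-2.17,0,1.5,-0.9,-2.17,0,3,0,0,0,3,0,0,0,2.5,0,0,0,1.5,0,0,0,0.8,0,0,0,0.5,0,0,0,0,0,0,0,0,0,0,0,0,0,0,0])

```text
time_s: 11.58
ee_pos: [385.8, -263.0, 53.0]
ee_rot: [-18.9, 89.9, -32.4]
force: [0.6, -0.6, 0.4]
gripper_width: 54.7
```

Request:
jog_arm(plan=[0,0,0,0,0,0,0,0,0,0,0,0,0,0,0,0,0,0,0,0,0,0,0,0], claw=0)

```text
time_s: 12.08
ee_pos: [384.9, -262.8, 52.2]
ee_rot: [-18.3, 90.0, -31.7]
force: [0.1, 0.4, 2.4]
gripper_width: 25.2
```

Request:
jog_arm(plan=[-3,0,0,0,-3.3,0,0,0,-3.2,3.3,1.6,0,0,3.35,1.83,0,0,3.35,1.83,0,0,3.35,1.83,0,0,3.35,1.83,0,0,3.35,1.83,0,0,3.35,1.83,0,0,3.35,1.83,0,0,3.35,1.83,0,0,0,0,0])

```text
time_s: 13.08
ee_pos: [613.9, -6.8, 141.9]
ee_rot: [45.1, 89.7, 31.9]
force: [1.6, -0.4, -0.9]
gripper_width: 25.4
```

Request:
jog_arm(plan=[0,0,0,0,0,0,0,0,0,0,0,0,0,0,0,0])

```text
time_s: 13.42
ee_pos: [608.6, -12.9, 142.4]
ee_rot: [-163.6, 90.0, -177.1]
force: [-0.6, 0.9, -0.9]
gripper_width: 25.7
```

```bash
python3 tin2.py w8; python3 - <<'E'
from h import *
st=env.state(); C=cam("wrist",st); R=Ro.from_euler("xyz",st["ee_rot"],degrees=True).as_matrix(); print(R[:,1:].round(3))
im=cv2.cvtColor(cv2.imread("pics/w8.png"),cv2.COLOR_BGR2RGB)
c=np.r_[st["ee_pos"][:2],st["ee_pos"][2]-30]; out=im.copy()
for a in np.linspace(0,6.28,160):
  u,v=proj(C,c+30*(np.cos(a)*R[:,1]+np.sin(a)*R[:,2])); cv2.circle(out,(int(u*1),int(v)),0,(255,0,0),-1)
  for s in ((553.6,-29.8),(611.3,-6.9),(561,30.7),(618.5,56)):
      u,v=proj(C,[s[0]+30*np.cos(a),s[1]+30*np.sin(a),26]); cv2.circle(out,(int(u),int(v)),0,(0,255,0),-1)
save(out[40:310,180:500],"w8o",2.4)
E
```

```text
[608.6 -12.9 142.4] 25.73035642777616 13.4167
h 297.5 128.5 39.0 [562.7  33.   26. ]
h 373.5 115.5 41.4 [566.8  91.5  26. ]
h 215.5 139.5 38.4 [556.  -30.8  26. ]
h 329.5 51.5 39.2 [514.   67.2  26. ]
h 247.5 55.5 40.3 [502.6   8.1  26. ]
h 339.5 190.5 36.6 [618.7  55.8  26. ]
[[ 0.234  0.972]
 [ 0.972 -0.234]
 [-0.    -0.   ]]
```

View pics/w8o.png

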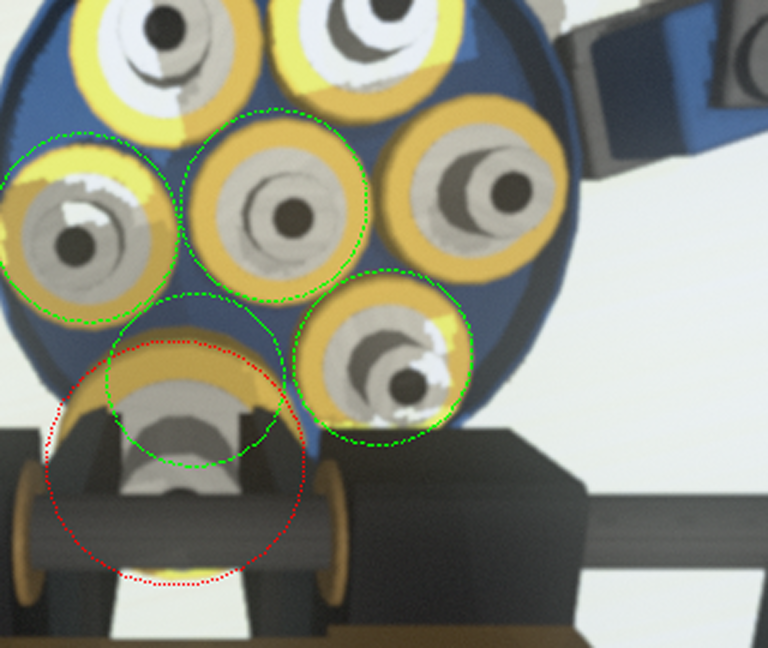

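Request:
jog_arm(plan=[0,0,0,0,0,0,0,0,0,0,0,0])

```text
time_s: 13.72
ee_pos: [609.3, -12.2, 142.6]
ee_rot: [54.8, 90.0, 41.3]
force: [0.3, 0.1, -0.8]
gripper_width: 25.1
```

Request:
jog_arm(plan=[0,0,0,0,0,0,0,0,0,0,0,0])

```text
time_s: 13.97
ee_pos: [609.5, -11.9, 142.4]
ee_rot: [92.4, 90.0, 79.0]
force: [-0.8, -0.4, -1.2]
gripper_width: 25.4
```

Request:
jog_arm(plan=[2,0.5,0.18,0,2,0,0,0,1.2,0,0,0,0,0,0,0,0,0,0,0,0,0,0,0,0,0,0,0])

```text
time_s: 14.55
ee_pos: [613.3, -7.4, 91.7]
ee_rot: [13.6, 89.9, 0.1]
force: [-0.5, 0.1, 0.4]
gripper_width: 25.4
```

Request:
jog_arm(plan=[0,0,0,0,0,0,0,0])

```text
time_s: 14.72
ee_pos: [612.9, -7.4, 91.3]
ee_rot: [15.3, 89.9, 1.9]
force: [-0.9, -1.0, -1.2]
gripper_width: 25.5
```

Request:
jog_arm(plan=[0.6,0,0,0,0.5,0,0,0,0.3,0,0,0,0,0,0,0,0,0,0,0])

```text
time_s: 15.13
ee_pos: [612.1, -7.4, 75.9]
ee_rot: [-171.8, 89.9, 174.8]
force: [0.8, 0.1, -1.5]
gripper_width: 25.6
```

```bash
python3 tin2.py w9; python3 - <<'E'
from h import *
st=env.state(); C=cam("wrist",st); R=Ro.from_euler("xyz",st["ee_rot"],degrees=True).as_matrix()
im=cv2.cvtColor(cv2.imread("pics/w9.png"),cv2.COLOR_BGR2RGB)
save(im[40:310,180:500],"w9o",2.4)
E
```

```text
[612.1  -7.4  75.9] 25.566309368549707 15.1333
h 192.5 141.5 50.5 [555.1 -30.   26. ]
h 301.5 127.5 52.0 [562.   33.2  26. ]
h 402.5 110.5 56.4 [566.1  91.   26. ]
h 236.5 39.5 52.0 [507.9   8.3  26. ]
h 254.5 228.5 51.1 [615.2  -7.4  26. ]
h 346.5 28.5 55.3 [516.4  67.4  26. ]
h 354.5 213.5 51.6 [620.1  54.4  26. ]
```

View pics/w9o.png

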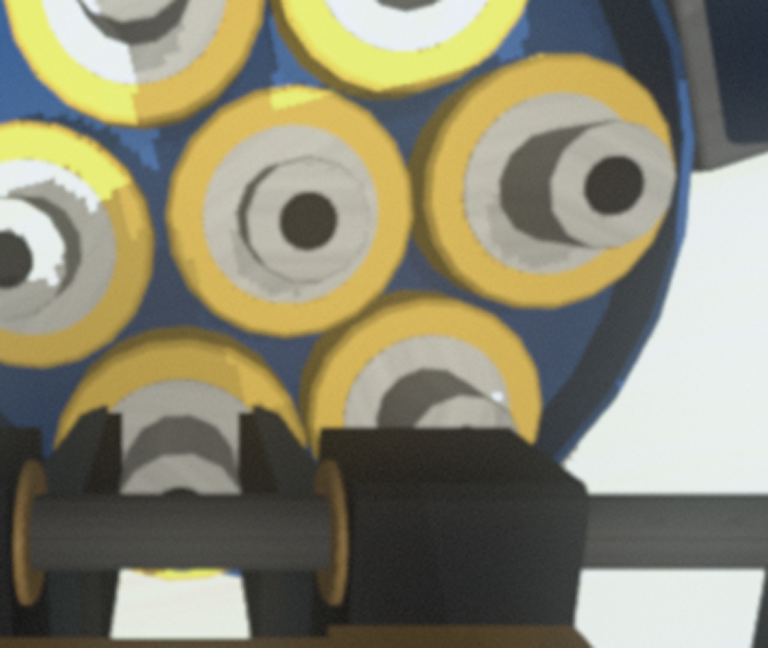

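Request:
jog_arm(plan=[0.4,0,0,0,0.2,0,0,0,0,0,0,0])

```text
time_s: 15.43
ee_pos: [612.1, -7.4, 69.9]
ee_rot: [-171.5, 90.0, 175.1]
force: [-0.6, 0.8, -1.5]
gripper_width: 25.2
```

Request:
jog_arm(plan=[0.3,0,0,0,0,0,0,0])

```text
time_s: 15.6
ee_pos: [612.1, -7.4, 66.9]
ee_rot: [-173.4, 90.0, 173.1]
force: [0.3, -0.3, -0.8]
gripper_width: 25.3
```

Request:
jog_arm(plan=[0.4,0,0,0,0.3,0,0,0,0.2,0,0,0,0,0,0,0])

```text
time_s: 15.93
ee_pos: [612.1, -7.4, 57.7]
ee_rot: [-170.1, 89.9, 176.5]
force: [0.3, -0.1, 0.2]
gripper_width: 25.3
```

Request:
jog_arm(plan=[0.15,0,0,0,0.05,0,0,0,0,0,0,0])

```text
time_s: 16.18
ee_pos: [612.4, -7.4, 56.4]
ee_rot: [59.6, 90.0, 46.1]
force: [0.8, -0.8, -2.2]
gripper_width: 25.6
```

Request:
jog_arm(plan=[0.1,0,0,0,0.05,0,0,0,0,0,0,0])

```text
time_s: 16.43
ee_pos: [612.6, -7.4, 56.3]
ee_rot: [17.0, 90.0, 3.5]
force: [-2.0, 1.0, 6.0]
gripper_width: 25.4
```

Request:
jog_arm(plan=[0,0,0,0,0,0,0,0,0,0,0,0], claw=4.4)

```text
time_s: 16.68
ee_pos: [612.6, -7.4, 55.0]
ee_rot: [17.3, 90.0, 3.8]
force: [-0.4, 0.5, 0.0]
gripper_width: 42.3
```

Request:
jog_arm(plan=[-3,0,0,0,-4,0,0,0,-4,0,1,0,-4,0,2,0,0,0,3,0,0,0,0,0,0,0,0,0,0,0,0,0,0,0,0,0])

```text
time_s: 17.43
ee_pos: [668.2, -20.8, 201.0]
ee_rot: [-173.2, 89.8, 173.4]
force: [0.3, 0.7, -1.0]
gripper_width: 44.1
```

```bash
python3 tin2.py w10; python3 - <<'E'
from h import *
im=env.grab_frame("top"); save(im[90:220,180:340],"t10",5); 
T=cam("top")
for c,s in blobs(mask(im,(0,150,80),(8,255,255)),20): print("red",c,s,ray(T,*c,106).round(1))
E
```

```text
[668.2 -20.8 201. ] 44.092969813516746 17.4333
h 255.5 123.5 31.0 [611.7  -5.8  26. ]
h 320.5 116.5 31.0 [619.7  54.9  26. ]
h 216.5 67.5 35.4 [555.2 -28.6  26. ]
h 350.5 49.5 35.4 [568.6  92.1  26. ]
h 282.5 58.5 34.3 [561.7  31.2  26. ]
h 244.5 4.5 33.1 [510.9   8.5  26. ]
red (np.float64(216.1), np.float64(172.5)) (np.int32(212), np.int32(168), np.int32(9), np.int32(10), np.int32(65)) [474.7 174.3 106. ]
```

View pics/w10.png

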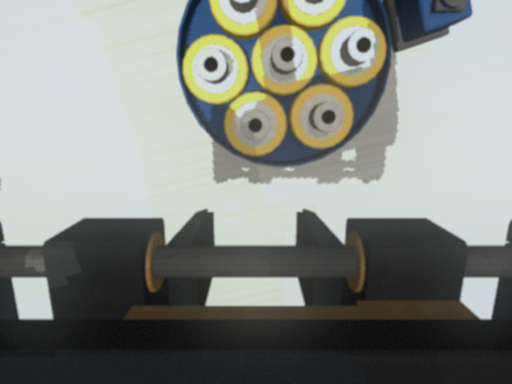

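View pics/t10.png

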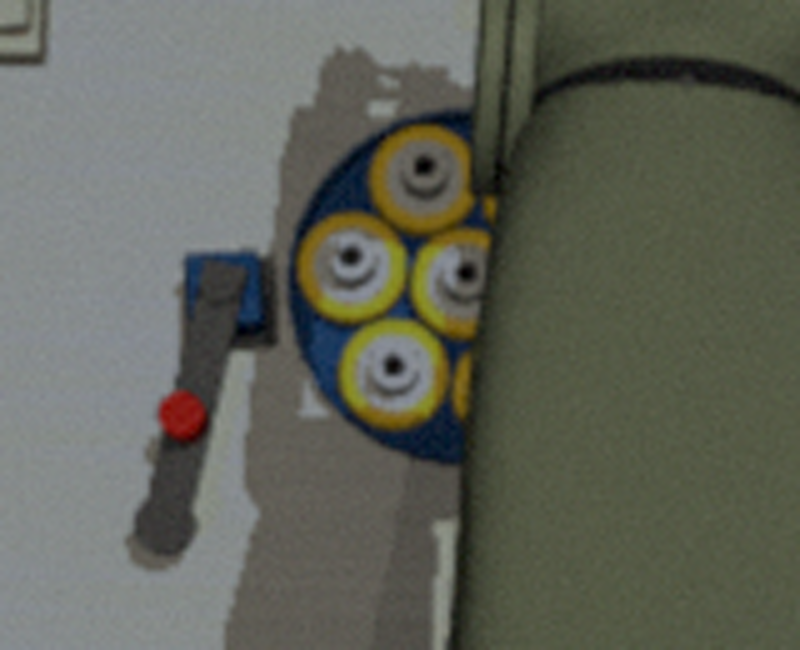

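Request:
jog_arm(plan=[0,3,-2.1,0,0,3,-2.1,0,0,3,-2.1,0,0,3,-2.1,0,0,3,-2.1,0,0,0,0,0,0,0,0,0,0,0,0,0,0,0,0,0], claw=0)

```text
time_s: 18.28
ee_pos: [602.5, 148.3, 202.2]
ee_rot: [-63.7, 90.0, -77.2]
force: [-0.2, -0.5, -0.7]
gripper_width: 0.6
```

```bash
python3 - <<'E'
from h import *
st=env.state(); print(st["ee_pos"].round(1),st["time_s"]); im=env.grab_frame("wrist"); C=cam("wrist",st); save(im,"w11")
for c,s in blobs(mask(im,(0,130,60),(8,255,255))|mask(im,(172,130,60),(180,255,255)),30): print("red",c,s,ray(C,*c,86).round(1))
E
```

```text
[602.5 148.3 202.2] 18.2833
red (np.float64(251.8), np.float64(22.2)) (np.int32(235), np.int32(0), np.int32(34), np.int32(48), np.int32(1246)) [475.6 177.5  86. ]
```

View pics/w11.png

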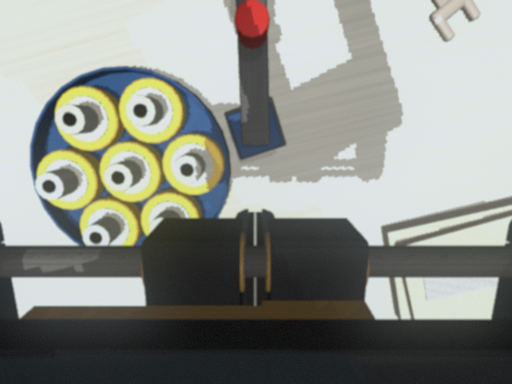

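```bash
python3 - <<'E'
from h import *
im=cv2.cvtColor(cv2.imread("pics/w11.png"),cv2.COLOR_BGR2RGB)
st=env.state(); print(st["ee_pos"].round(1)); C=cam("wrist",st)
m=mask(im,(100,90,15),(125,255,255)); m[:,:225]=0; m[165:]=0
mb=cv2.findNonZero(m); r=cv2.minAreaRect(mb); print(r)
save(im[0:200,180:340],"w11c",4)
c=r[0]; print(ray(C,*c,56),[ray(C,*b,56).round(1)[:2] for b in cv2.boxPoints(r)])
print(ray(C,256,133,66), ray(C,252,20,106))
E
```

```text
[602.5 148.1 202.1]
((248.15313720703125, 132.4316864013672), (46.16991424560547, 58.27391815185547), 73.0724868774414)
[551.90195353 155.25967675  56.        ] [array([533.9, 129.3]), array([531.5, 178.7]), array([570.3, 181.7]), array([573.2, 130.8])]
[553.48717645 161.80423609  66.        ] [479.35359006 176.7915695  106.        ]
```

View pics/w11c.png

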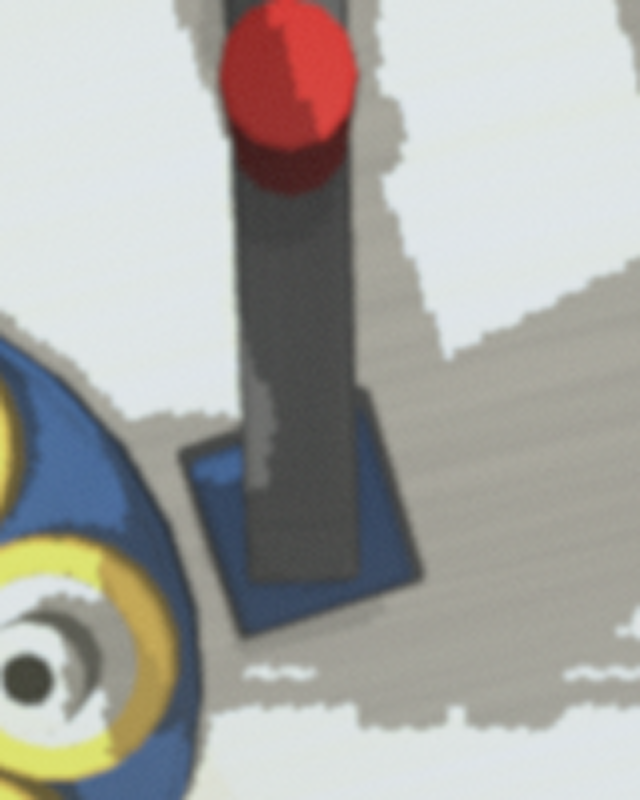

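```bash
python3 - <<'E'
from h import *
st=env.state(); C=cam("wrist",st)
for p in [(225,113.75),(241.2,159.2),(285.5,144.3),(271.2,97)]: print(ray(C,*p,56).round(1))
P=ray(C,255.4,128.1,56); K=ray(C,252.5,18.7,106); T=np.array([562,31.5])
d=K-P; print(P,K,np.hypot(*d[:2]),np.degrees(np.arctan2(d[1],d[0])))
t=T-P[:2]; print(np.hypot(*t),np.degrees(np.arctan2(t[1],t[0])))
E
```

```text
[532.1 139.8  56. ]
[572.9 143.8  56. ]
[569.4 184.4  56. ]
[528.  181.1  56. ]
[549.81037966 162.18746222  56.        ] [478.6679675  177.29935016 106.        ] 72.72971858843523 168.0076276049254
131.25471277822834 -84.67126436065251
```

Request:
jog_arm(plan=[0,0,0,1.15,0,0,0,1.15,0,0,0,1.15,0,0,0,1.15,0,0,0,1.15,0,0,0,1.15,0,0,0,1.15,0,0,0,1.15,0,0,0,1.15,0,0,0,1.15,0,0,0,1.15,0,0,0,1.15], claw=5)

```text
time_s: 19.33
ee_pos: [602.7, 147.8, 202.0]
ee_rot: [-48.5, 90.0, -145.2]
force: [-0.2, -0.1, 0.2]
gripper_width: 50.3
```

Request:
jog_arm(plan=[0,0,0,1.15,0,0,0,1.15,0,0,0,1.15,0,0,0,1.15,0,0,0,1.15,0,0,0,1.15,0,0,0,1.15,0,0,0,1.15,0,0,0,1.15,0,0,0,1.15,0,0,0,1.15,0,0,0,1.15])

```text
time_s: 20.33
ee_pos: [602.7, 147.8, 202.1]
ee_rot: [36.4, 90.0, -143.1]
force: [-0.2, 0.5, -0.0]
gripper_width: 50.0
```

Request:
jog_arm(plan=[0,0,0,1.1,0,0,0,1.1,0,0,0,0,0,0,0,0])

```text
time_s: 20.67
ee_pos: [602.5, 148.2, 202.1]
ee_rot: [34.1, 90.0, -158.1]
force: [0.1, 0.2, -0.4]
gripper_width: 50.0
```

```bash
cat > go.py <<'E'
from h import *
import sys
st=env.state(); R=Ro.from_euler("xyz",st["ee_rot"],degrees=True).as_matrix()
print("pos",st["ee_pos"].round(1),"t",st["time_s"],"q",st["qpos"].round(1),"yang",np.degrees(np.arctan2(R[1,1],R[0,1])).round(1),"F",st["force"].round(1))
if len(sys.argv)>3: print("tool cm:",(R.T@(np.array(list(map(float,sys.argv[1:4])))-st["ee_pos"])/10).round(2))
E
python3 go.py 477.5 177 97
```

```text
pos [602.5 148.2 202.1] t 20.6667 q [ 12.8  23.8  86.7  -0.   69.6 114.9] yang -102.2 F [ 0.1  0.2 -0.4]
tool cm: [10.51 -0.18 12.83]
```

Request:
jog_arm(plan=[0,0,3.2,0,0,0,3.2,0,0,-0.1,3.2,0,1,-0.1,3.2,0,1.5,0,0,0,1,0,0,0,0,0,0,0,0,0,0,0,0,0,0,0,0,0,0,0])

```text
time_s: 21.5
ee_pos: [478.8, 178.3, 167.7]
ee_rot: [-147.3, 89.9, 20.4]
force: [0.4, 0.0, 0.1]
gripper_width: 50.2
```

```bash
python3 go.py 477.5 177 96; python3 - <<'E'
from h import *
save(env.grab_frame("wrist"),"w12"); save(env.grab_frame("scene")[130:280,190:400],"s12",3.5); save(env.grab_frame("top")[90:240,150:350],"t12",4)
E
```

```text
pos [478.8 178.3 167.7] t 21.5 q [ 19.1  15.9 104.2   0.   59.8 121.4] yang -102.3 F [0.4 0.  0.1]
tool cm: [7.17 0.16 0.11]
```

View pics/w12.png

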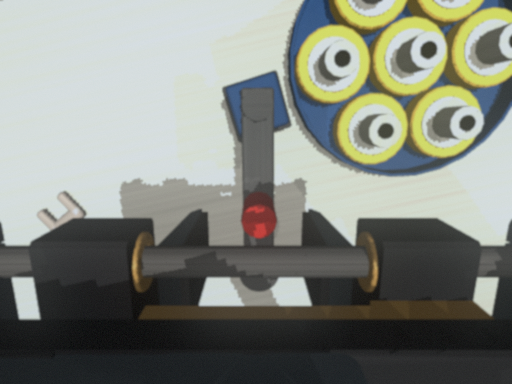

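View pics/s12.png

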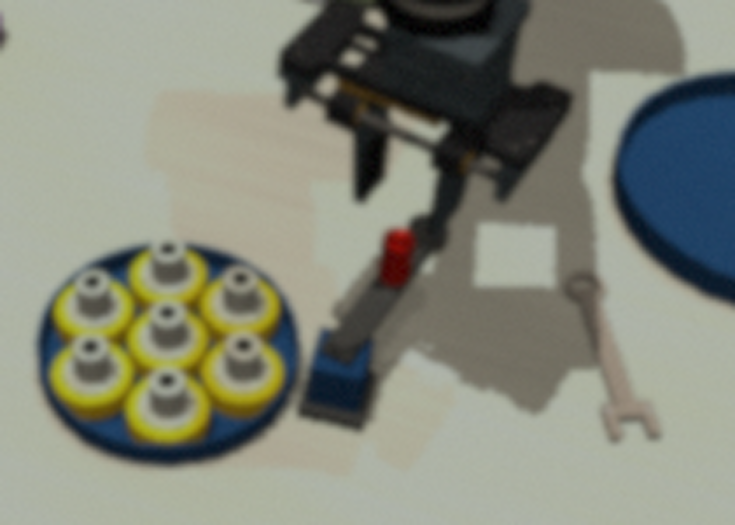

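Scene view shows all seven rollers flat in the tin. The wrist view shows the knob centred between the jaws at (259,218). Next I'll descend over the knob.

Request:
jog_arm(plan=[2.5,0.1,0.1,0,2.5,0,0,0,1.2,0,0,0,0.7,0,0,0,0,0,0,0,0,0,0,0])

```text
time_s: 22.15
ee_pos: [476.9, 177.8, 98.6]
ee_rot: [-144.0, 90.0, 23.8]
force: [0.4, -0.0, -0.2]
gripper_width: 50.5
```

Request:
jog_arm(plan=[0,0,0,0,0,0,0,0,0,0,0,0,0,0,0,0], claw=0, newtons=8)

```text
time_s: 22.48
ee_pos: [476.7, 177.7, 98.9]
ee_rot: [-150.1, 89.9, 17.6]
force: [-1.2, -2.5, 1.2]
gripper_width: 26.2
```

```bash
python3 go.py; python3 - <<'E'
from h import *
st=env.state(); print(st["gripper_width"])
E
```

```text
pos [476.7 177.7  98.9] t 22.4833 q [ 19.2  20.2 109.6  -0.   50.1 121.4] yang -102.2 F [-1.2 -2.5  1.2]
26.17318763829933
```

Request:
jog_arm(plan=[0,0.4,-0.01,-0.5,0,0.784,-0.041,-1,0,0.784,-0.041,-1,0,0.784,-0.041,-1,0,0.784,-0.041,-1,0,0,0,0])

```text
time_s: 22.98
ee_pos: [477.4, 141.9, 98.8]
ee_rot: [175.6, 90.0, 10.4]
force: [-1.0, -0.2, 2.4]
gripper_width: 23.9
```

```bash
python3 go.py; python3 - <<'E'
from h import *
import numpy as np
st=env.state(); d=st["ee_pos"][:2]-[550.5,161.3]; print(np.hypot(*d),np.degrees(np.arctan2(d[1],d[0])),st["gripper_width"])
E
```

```text
pos [477.4 141.9  98.8] t 22.9833 q [ 15.2  19.4 111.   -0.   49.6  90.4] yang -75.2 F [-1.  -0.2  2.4]
75.66845594878752 -165.13770131620174 23.865324766498247
```

Request:
jog_arm(plan=[0,0.784,-0.041,-1,0,0.784,-0.041,-1,0,0.784,-0.041,-1,0,0.784,-0.041,-1,0,0.784,-0.041,-1,0,0.784,-0.041,-1,0,0,0,0,0,0,0,0])

```text
time_s: 23.65
ee_pos: [502.2, 103.1, 98.7]
ee_rot: [54.8, 89.9, -74.7]
force: [-1.7, -4.3, 4.4]
gripper_width: 24.0
```

Request:
jog_arm(plan=[0,0.784,-0.041,-1,0,0.784,-0.041,-1,0,0.784,-0.041,-1,0,0.784,-0.041,-1,0,0,0,0,0,0,0,0])

```text
time_s: 24.15
ee_pos: [530.2, 88.9, 98.6]
ee_rot: [57.8, 89.9, -47.7]
force: [-0.6, -4.4, 4.6]
gripper_width: 23.8
```

```bash
python3 go.py; python3 - <<'E'
from h import *
import numpy as np
st=env.state(); d=st["ee_pos"][:2]-[550.5,161.3]; print(np.hypot(*d),np.degrees(np.arctan2(d[1],d[0])),st["gripper_width"])
E
```

```text
pos [530.2  88.9  98.6] t 24.15 q [ 8.300e+00  2.240e+01  1.059e+02 -1.000e-01  5.170e+01  2.390e+01] yang -15.5 F [-0.6 -4.4  4.6]
75.22026238751413 -105.67084981474356 23.767798526553168
```

Request:
jog_arm(plan=[0,0.784,-0.041,-1,0,0.784,-0.041,-1,0,0.52,-0.02,-0.67,0,0,0,0,0,0,0,0])

```text
time_s: 24.57
ee_pos: [550.9, 86.5, 98.5]
ee_rot: [63.2, 89.9, -26.2]
force: [1.0, -4.6, 3.6]
gripper_width: 24.1
```

Request:
jog_arm(plan=[0,0.26,-0.01,-0.33,0,0,0,0,0,0,0,0])

```text
time_s: 24.82
ee_pos: [553.3, 86.6, 98.5]
ee_rot: [61.7, 89.9, -25.7]
force: [0.5, -5.3, 4.9]
gripper_width: 23.9
```

Request:
jog_arm(plan=[0,0.26,-0.01,-0.33,0,0,0,0,0,0,0,0])

```text
time_s: 25.07
ee_pos: [555.9, 86.8, 98.5]
ee_rot: [53.8, 89.9, -31.6]
force: [-0.3, -6.1, 4.5]
gripper_width: 23.6
```

Request:
jog_arm(plan=[0,0.2,0,0,0,0,0,0,0,0,0,0])

```text
time_s: 25.32
ee_pos: [556.7, 86.8, 98.4]
ee_rot: [-68.1, 89.9, -153.5]
force: [-3.0, -4.6, 6.1]
gripper_width: 23.6
```

Request:
jog_arm(plan=[0,0.2,0,0,0,0,0,0,0,0,0,0])

```text
time_s: 25.57
ee_pos: [556.8, 86.8, 98.3]
ee_rot: [-82.4, 89.7, -167.8]
force: [-7.6, -5.8, 9.4]
gripper_width: 23.8
```

Request:
jog_arm(plan=[0,0.1,0,0,0,0,0,0,0,0,0,0])

```text
time_s: 25.82
ee_pos: [556.8, 86.8, 98.2]
ee_rot: [-84.3, 89.5, -169.7]
force: [-8.7, -5.9, 10.3]
gripper_width: 23.9
```

Request:
jog_arm(plan=[0,-0.2,0,0,0,0,0,0,0,0,0,0,0,0,0,0], claw=5)

```text
time_s: 26.15
ee_pos: [558.9, 87.9, 97.9]
ee_rot: [159.5, 89.9, 74.2]
force: [0.6, -0.7, 0.2]
gripper_width: 47.6
```

Request:
jog_arm(plan=[-1.5,0,0,0,-3,0,0,0,-3,0,0,0,-3,0,0,0,0,0,-3,0,0,0,-3,0,0,0,-3,0,0,0,-3,0,0,0,-3,0,0,0,0,0,0,0,0,0])

```text
time_s: 27.07
ee_pos: [546.2, 238.4, 202.7]
ee_rot: [-123.8, 90.0, 151.1]
force: [0.3, -0.4, -0.9]
gripper_width: 50.1
```

```bash
python3 go.py; python3 - <<'E'
from h import *
save(env.grab_frame("wrist"),"w13"); im=env.grab_frame("scene"); save(im[150:290,100:340],"s13",3.3); it=env.grab_frame("top"); save(it[90:240,150:420],"t13",2.9)
E
```

```text
pos [546.2 238.4 202.7] t 27.0667 q [22.5 21.6 90.1  0.  68.4 17.6] yang 4.9 F [ 0.3 -0.4 -0.9]
```

View pics/w13.png

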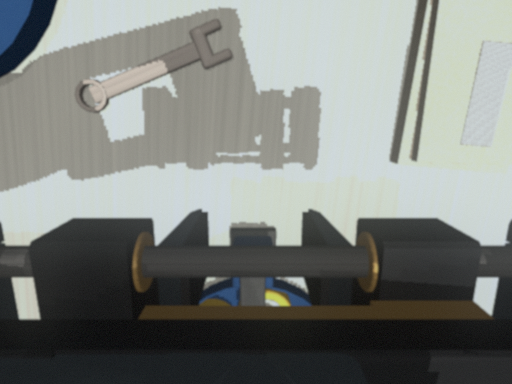

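View pics/s13.png

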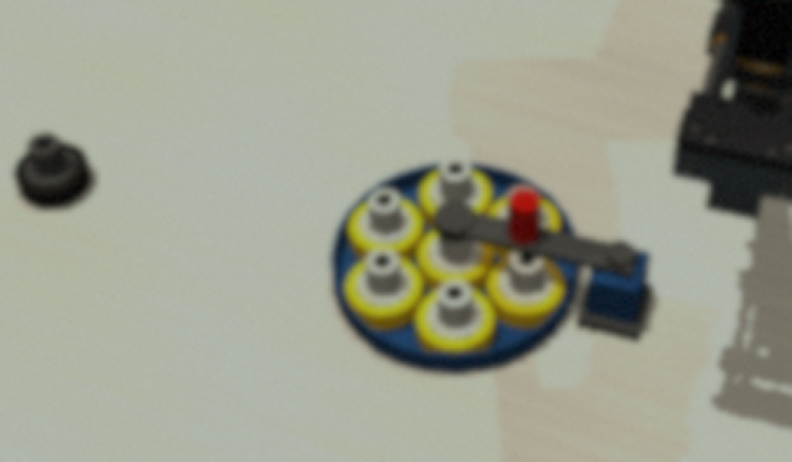

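View pics/t13.png

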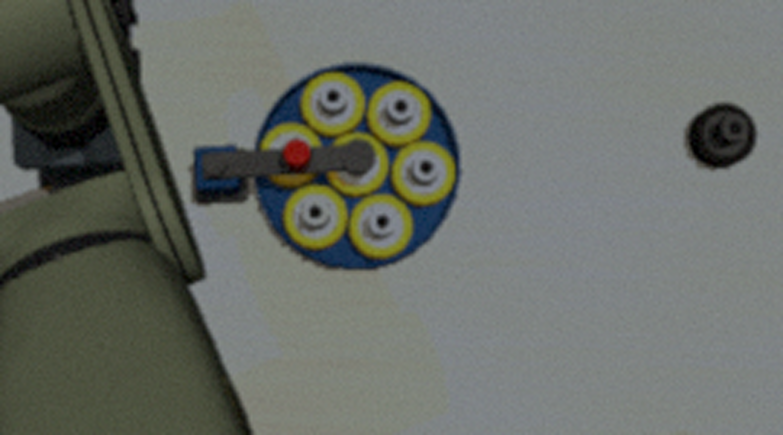

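```bash
python3 - <<'E'
from h import *
T=cam("top"); im=env.grab_frame("top")
for c,s in blobs(mask(im,(0,150,80),(8,255,255)),20): print("red",c,ray(T,*c,106).round(1))
st=env.state(); print(st["time_s"],st["force"]); print(env.job_done())
E
```

```text
red (np.float64(251.9), np.float64(142.4)) [553.6  85.7 106. ]
27.2667 [-0.52972378 -0.35026239  1.76033524]
the job is handed in; nothing more can be done
None
```

Both yellow rollers are in the tin and the hold-down lever is shut and released. I handed the job in at about 27 s.

- **Packing:** My first try at the first roller was a few millimetres off and came down on the rim. The wrist force read 68 N, below the 120 N limit. I backed off, re-aimed from a wrist picture, and both rollers then went down to the floor with only a few newtons of force. The last scene and top views show seven rollers lying flat, hubs up, one in the middle and six around it.
- **Lever:** I gripped the knob and swung it round about 107°. At the end it stopped moving while the push rose to about 9 N, so I took that as its stop, and the pad is over the middle roller. I then opened the gripper and drew clear. The top view puts the knob at (553.6, 85.7) mm; the arm read (556.8, 86.8) there. That gap is about the same 3–4 mm offset I saw between that camera and the wrist camera all along.
- **Left alone:** I did not touch the black wheel, the wrench or the purple roller, and the last views show the wheel and the wrench still on the bench. The scene camera's positions differed from the other cameras' by up to about 20 mm near the bench rollers, so I did not use it for measuring.

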